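Free the ball tray and hold it out level

ROBOT

A 6-joint arm with a two-finger parallel gripper is mounted at the origin on a cart in front of the work surface, level with it; the furniture and walls round the work are solid. World frame = base frame: x ahead of the robot, y to its left, z up, the work surface at z = 0. Lengths are in m, angles in rad, forces in N, time in s.
With the tool pointing down it reaches from about 0.35 to 0.775 m from the base axis. Payload 5.5 kg.
Tool frame: the origin (TCP) lies on the centre line of the jaws, within the pads' length; the fingertips stand 11 mm ahead of it and the grasp point (between the pads) lies 8 mm behind it; z points along the fingers, y is the line along which they close (so a half turn about z gives the same grasp; the last joint's range is limited). The gripper opens to 85 mm and grips with 20 to 120 N. Pads are 22 mm wide; open, the fingers measure 114 mm over their backs; the gripper's body (76 mm by 85 mm) begins 54 mm behind the grasp point. The pads swing forward as they close: fully open they stand 13 mm farther back than shut.
Start: joints at [1.086, 0.313, 0.046, 1.304, 0, 1.431], TCP at [0.194, 0.541, 0.242] pointing down, gripper open.
Joint ranges: [-2.76, 2.76], [-0.86, 1.69], [-1.03, 1.26], [-2.2, 2.34], [-1.47, 1.5], [-3.14, 3.14]. Speed limits (rad/s): [2.57, 2.57, 3.14, 3.14, 3.14, 3.14].

INTERFACE

Orientations are given as a unit quaternion [w, x, y, z].
In Python, from workcell import get_state, eyes, env gives the robot as it stands.
- The arm moves only by the shell command python3 -m inch 'ROWS' [OPENING] [FORCE]. ROWS is JSON, one flat list of numbers, 4 for each row, row after row: the shift along the tool's x, y, z in cm, then the turn about the tool's z in rad. A call has exactly 5 rows; each row shifts and turns the commanded pose from where the row before left it, along the tool's axes as they then stand; what a row does not reach is not made up. A row lasts 1/12 s, in which the tool goes at most 41.7 mm and 7.16 degrees, less where a joint would pass 70% of its speed; a pose out of reach is approached as far as the arm can. A call is refused whole if a number of a shift passes 4.17 or a number of a turn 0.125, either way. A call with a gripper value outside its range is refused whole. OPENING is the opening, from -1 (shut) to 1 (fully open), set as the call begins (- or left out, the last holds). The fingers move at their own pace and stop on an object; FORCE is the grip in N (left out, the last holds). Time passes only in rows, so rows that do not move let the fingers close, or fill a call up. It gives the time, the measured TCP pose, the force, the opening and the grip force at its end, in the units of the state.
- get_state(): the state, without advancing time (a new reading comes with each control period).
- eyes.read_camera(name): name is "scene" or "top" or "wrist"; returns the picture (384x512x3 uint8, red, green, blue); there is no depth.
- eyes.camera_info(name): a dict with "fovy" (degrees; the focal length in pixels is half the picture's height over the tangent of half this angle, whatever the lens; pixels are square), "cx", "cy" (the principal point, pixels), "D" ([k1, k2, p1, p2, k3] as OpenCV has them; the pictures are not rectified), "xyz" and "orientation" of the camera in the world. Camera axes: x right, y down, z forward; pixel columns grow to the right and rows downward; lengths in m; the calibration is good to about 2 mm. A picture is of the moment at which its call begins: read the wrist's pose just before it. camera_info takes no time and is no camera call; for the wrist camera it gives the pose at the moment of the call.
- env.hand_in(): hands the job in; it is judged then, once.
The state is a dict: "clock": time; "joint_pos": joint angles; "qvel": joint speeds; "tau": joint torques, N m; "tcp_pos": TCP position; "orientation": TCP orientation; "wrist_force": force on the tool from outside, world axes, zero at the start; "ft_torque": the same for the moment, N m; "finger_gap": finger opening in m; "grip_force": force on a finger pad.
Only numpy, scipy, OpenCV 4.12 (cv2) and the standard library are available. Lean on these libraries where they do the work, as an engineer would, in place of code of your own. Each camera call takes 0.05 s, during which the arm holds its last target. There are 200 camera calls.

TASK

Wind the fixture's crank anticlockwise (seen from above) by its red knob, a good full turn until it stops, so that the steel keeper draws back off the tray. Then lift the ball tray by its blue upright grip, keep it level so that the loose steel ball stays in its pocket, and carry it over the round cork pad. Finish while holding it there: tray level, still and centred over the pad, about 12 cm above it, gripped by the robot alone; leave the sanding block, the dark bottle and the green bottle where they are.

Things in the scene. Friction and masses are not known exactly. Their poses are not given: they have to be found in the camera images.
- fixture: green base plate 110 (x) x 270 (y) x 12 mm, fixed to the table, with a crank over its +y half and the tray in a nest of low steel stops on its -y half. Origin: centre of its underside; z up. Its place and yaw (within 0.3 rad) vary, and it may stand left or right
- keeper_edge (a point): middle of the free edge of the steel keeper plate (46 mm wide, 8 mm thick), which lies 2 mm above the tray's +y end and overlaps it by 22 mm. It slides to the fixture's +y by 4.2 mm per radian of the crank, clear of the tray beyond about 5.3 rad; at the stop it is 7 mm past the tray's end. Keeper, rack and guides stand at most 41 mm above the table
- crank (a joint): angle of the crank in rad about the vertical, growing anticlockwise seen from above. At 0 the arm points along the fixture's -x; at the start 0 to 0.4; hard stop at 7.0 (just over a full turn). It turns easily (about 1 N at the knob) and stays where it is left
- crank_knob (a point): middle of the red crank knob: upright, 18 mm diameter, 36 mm tall (20 mm from its foot to this point, 16 mm to its top), it spins freely on its pin, so a gripper holding it need not turn. It circles the crank axis at 45 mm radius, 84 mm above the table; below it lies the flat steel crank arm, whose top is 62 mm above the table
- crank_axis (a point): point on the crank's vertical turning axis, at knob height (84 mm above the table); fixed at the fixture's x = 0, y = +85 mm
- tray: aluminium tray, loose, 64 (x) x 120 (y) x 12 mm, 0.25 kg, with a blue upright grip in the middle and one round pocket in its -y half. Origin: centre of its underside, 12 mm above the table in the nest (centred at the fixture's x = 0, y = -60 mm, same axes as the fixture); z up. The nest's stops are 6 mm high, with 2 mm of play or more
- tray_grip (a point): grasp point on the tray's blue grip, over the tray's middle, 42 mm above its underside. The grip is a flat upright block 14 mm thick along the tray's x (close the fingers along this), 40 mm long along the tray's y, its top 57 mm above the tray's underside and its foot on the tray's top face (12 mm above the underside); free space either side of it
- pocket (a point): centre of the tray's pocket at the ball's centre height: round, 32 mm diameter, flat floor, 4 mm deep, 40 mm from the tray's middle to its -y. The ball rolls about freely in it and climbs out if the tray tips steeply or is jerked
- ball_center (a point): centre of the loose polished steel ball, 19 mm diameter, 28 g, in the tray's pocket
- pad: round cork pad, 110 mm diameter, 6 mm thick, fixed to the table on the other side from the fixture (left or right). Origin: centre of its underside
- sanding_block: orange-brown sanding block 56 x 96 x 26 mm, lying loose behind the work; origin at the centre of its underside
- stain_bottle: small dark bottle with dark cap, 36 mm diameter, 96 mm tall, standing loose behind the work; origin at the centre of its underside
- clove_oil: small green bottle with red cap, 36 mm diameter, 85 mm tall, standing loose behind the work; origin at the centre of its underside

How it is judged:
By the outcome, as a careful person would: the job done as asked, in the order asked, and still so for the second after the job is handed in, while the arm keeps its last pose, push and grip.
It also fails if it takes over 64 s, if anything falls off the work surface, if the arm or the gripper's body presses on something with over 40 N, if the wrist force passes 120 N, or if a joint passes its speed limit or range.

## Working session

There is one attempt and no reset: what is moved stays moved. The work goes in short steps, Python scripts to look and compute and a shell command to move; the robot and the scene stay as the last step left them, time stands still between calls to the robot, and variables do not carry over. Pictures are saved under pics/ and viewed, at most 10 in all, crops included, and the job is handed in when it is done.

```bash
mkdir -p pics; ls
python3 - <<'E'
from workcell import get_state, eyes
import cv2,numpy as np
s=get_state();print({k:np.round(v,3) for k,v in s.items()})
ims=[]
for n in("scene","top"):
    im=eyes.read_camera(n);cv2.imwrite(f"pics/{n}0.png",im[...,::-1]);print(n,eyes.camera_info(n))
E
```

```text
pics
{'clock': np.float64(0.0), 'joint_pos': array([ 1.086,  0.314,  0.045,  1.304, -0.   ,  1.431]), 'qvel': array([ 0.001, -0.   ,  0.   , -0.   , -0.002,  0.001]), 'tau': array([ 2.0000e-03, -4.8061e+01,  2.9854e+01,  1.9000e-02,  0.0000e+00,
       -0.0000e+00]), 'tcp_pos': array([0.194, 0.541, 0.241]), 'orientation': array([-0.   ,  0.172,  0.985, -0.001]), 'wrist_force': array([-0.377, -0.824,  0.154]), 'ft_torque': array([0.035, 0.021, 0.017]), 'grip_force': np.float64(0.0), 'finger_gap': np.float64(0.085)}
scene {'fovy': 50.4324658006275, 'cx': 252.22374015645102, 'cy': 196.10488627513183, 'D': array([-0.0401742,  0.       ,  0.       ,  0.       ,  0.       ]), 'xyz': array([0.13598465, 0.41168178, 0.64760002]), 'orientation': array([ 0.16320074, -0.3756933 ,  0.83440521, -0.36876553])}
top {'fovy': 51.33399922196768, 'cx': 259.7221620265555, 'cy': 196.1031511170273, 'D': array([0.01607598, 0.        , 0.        , 0.        , 0.        ]), 'xyz': array([0.46087604, 0.02218096, 1.04369223]), 'orientation': array([ 0.03757913, -0.70279828,  0.70811074, -0.05693471])}
```

View pics/top0.png

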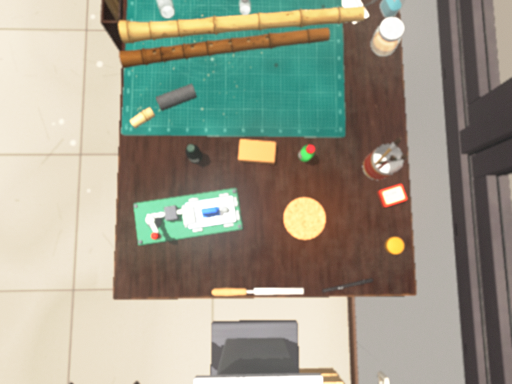

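View pics/scene0.png

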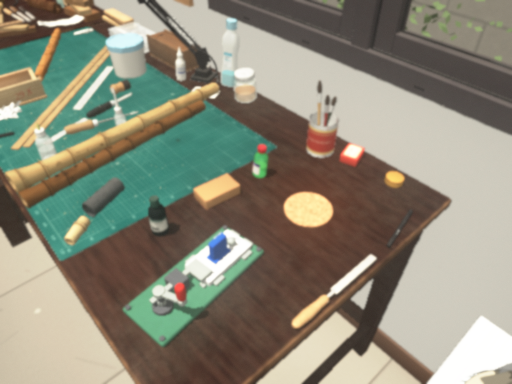

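The top view shows the fixture on the left, with its crank end at about (155,222), red knob at (155,236), blue grip at (211,211), cork pad at (305,218), sanding block at (257,151), and bottles at (193,153) and (307,153). The scene view shows the knob at (180,291), the grip at (218,246) and the pad at (308,209). Next I'll measure these.

```bash
cat > h.py <<'E'
from workcell import get_state, eyes
import cv2,numpy as np
from scipy.spatial.transform import Rotation as R
def rot(q): return R.from_quat(np.roll(q,-1)).as_matrix()
class Cam:
    def __init__(s,n):
        i=eyes.camera_info(n); s.im=eyes.read_camera(n); f=192/np.tan(np.radians(i["fovy"]/2))
        s.K=np.array([[f,0,i["cx"]],[0,f,i["cy"]],[0,0,1]]); s.D=np.array(i["D"]); s.R=rot(i["orientation"]); s.c=np.array(i["xyz"])
        s.hsv=cv2.cvtColor(s.im,cv2.COLOR_RGB2HSV)
    def rays(s,p):
        u=cv2.undistortPoints(np.float64(p).reshape(-1,1,2),s.K,s.D).reshape(-1,2)
        return np.c_[u,np.ones(len(u))]@s.R.T
    def plane(s,p,z):
        d=s.rays(p); return s.c+d*((z-s.c[2])/d[:,2])[:,None]
    def proj(s,P):
        return cv2.projectPoints(np.float64(P).reshape(-1,3),cv2.Rodrigues(s.R.T)[0],-s.R.T@s.c,s.K,s.D)[0].reshape(-1,2)
    def blob(s,lo,hi,box=None,close=0):
        m=cv2.inRange(s.hsv,np.array(lo),np.array(hi))
        if lo[0]==0: m|=cv2.inRange(s.hsv,np.array([172,lo[1],lo[2]]),np.array([180,255,255]))
        if box: k=np.zeros_like(m);x0,y0,x1,y1=box;k[y0:y1,x0:x1]=255;m&=k
        if close: m=cv2.morphologyEx(m,cv2.MORPH_CLOSE,np.ones((close,close)))
        c=max(cv2.findContours(m,cv2.RETR_EXTERNAL,cv2.CHAIN_APPROX_NONE)[0],key=cv2.contourArea)
        M=cv2.moments(c); return np.array([M["m10"],M["m01"]])/M["m00"],c
def tri(a,pa,b,pb):
    da=a.rays(pa)[0];db=b.rays(pb)[0]
    t=np.linalg.lstsq(np.c_[da,-db],b.c-a.c,rcond=None)[0]
    A=a.c+da*t[0];B=b.c+db*t[1]; return (A+B)/2,np.linalg.norm(A-B)
RED=((0,140,90),(8,255,255));BLUE=((105,120,60),(125,255,255));GREEN=((60,90,60),(85,255,200));CORK=((10,90,140),(25,200,255))
E
python3 - <<'E'
from h import *
T=Cam("top");S=Cam("scene")
bt={"T":(125,180,250,255),"S":(110,220,275,355)};bp={"T":(270,180,340,255),"S":(270,180,345,240)}
f={}
for n,c in(("T",T),("S",S)):
    for k,col in(("red",RED),("blue",BLUE)):
        p,ct=c.blob(*col,bt[n]);f[n+k]=p;print(n,k,p,cv2.boundingRect(ct))
    p,ct=c.blob(*GREEN,bt[n],25); X=c.plane(ct.reshape(-1,2),.012)[:,:2]
    r=cv2.minAreaRect(np.float32(X*1000));print(n,"plate",r)
    p,ct=c.blob(*CORK,bp[n],5);X=c.plane(ct.reshape(-1,2),.006)[:,:2];print(n,"pad",cv2.minEnclosingCircle(np.float32(X*1000)),X.mean(0)); f[n+"pad"]=p
for k in("red","blue","pad"):print(k,tri(T,f["T"+k],S,f["S"+k]))
w=eyes.camera_info("wrist");s=get_state();Rt=rot(s["orientation"]);print(w["fovy"],Rt.T@(w["xyz"]-s["tcp_pos"]),Rt.T@rot(w["orientation"]))
E
```

```text
T red [154.77777778 235.87301587] (152, 234, 7, 5)
T blue [209.88652482 212.68085106] (203, 208, 15, 9)
T plate ((541.0073852539062, 237.38705444335938), (107.52074432373047, 150.33250427246094), 8.976465225219727)
T pad ((542.308349609375, -122.5418701171875), 58.61033630371094) [ 0.54230188 -0.12230708]
S red [179.91456583 290.85714286] (175, 283, 10, 17)
S blue [215.3310962 245.8344519] (208, 234, 17, 29)
S plate ((540.2303466796875, 254.06777954101562), (105.16961669921875, 117.657958984375), 10.567233085632324)
S pad ((544.2794799804688, -124.98985290527344), 60.10993576049805) [ 0.54458245 -0.12314936]
red (array([0.49609041, 0.24370056, 0.09172413]), np.float64(0.0006569914989097207))
blue (array([0.55638261, 0.12164408, 0.05519287]), np.float64(0.009401535296623327))
pad (array([ 0.54233561, -0.1221222 ,  0.00670068]), np.float64(0.0008544905387686815))
66.02712764474173 [ 0.07300345 -0.00096959 -0.13303113] [[-2.48161476e-04 -9.58027853e-01 -2.86675028e-01]
 [ 9.99999573e-01  1.75166378e-05 -9.24192102e-04]
 [ 8.90423357e-04 -2.86675135e-01  9.58027439e-01]]
```

```bash
cat >> h.py <<'E'
def go(P,ang=None):
    "shift (cm, tool axes) from the present TCP to P; turn about tool z to bring tool y to world angle ang"
    s=get_state();M=rot(s["orientation"]);a=np.arctan2(M[1,1],M[0,1])
    t=0 if ang is None else -((ang-a+np.pi/2)%np.pi-np.pi/2)
    print("tcp",s["tcp_pos"].round(4),"tooly",round(a,3),"shift cm",(M.T@(np.array(P)-s["tcp_pos"])*100).round(2),"turn",round(t,3),"t",s["clock"])
E
python3 -m inch '[-3,-1.47,0,0,-3,-1.47,0,0,-3,-1.47,0,0,-3,-1.47,0,0,-3,-1.47,0,0]'
python3 -m inch '[-3,-1.47,0,0,-3,-1.47,0,0,-3,-1.47,0,0,-3,-1.47,0,0,-3,-1.47,0,0]'
python3 -m inch '[-3,-1.47,0,0,-3,-1.47,0,0,-3,-1.47,0,0,-3,-1.47,0,0,-3,-1.47,0,0]'
python3 -m inch '[0,0,0,0.106,0,0,0,0.106,0,0,0,0.106,0,0,0,0.106,0,0,0,0.106]'
python3 -m inch '[0,0,0,0.106,0,0,0,0.106,0,0,0,0.106,0,0,0,0.106,0,0,0,0.106]'
python3 -m inch '[0,0,0,0,0,0,0,0,0,0,0,0,0,0,0,0,0,0,0,0]'
python3 - <<'E'
from h import *
go([.545,.18,.242],.157)
W=Cam("wrist");cv2.imwrite("pics/w1.png",W.im[...,::-1])
E
```

```text
clock: 0.62
tcp_pos: [0.3113, 0.4201, 0.2422]
orientation: [-0.0, 0.171, 0.985, -0.0]
wrist_force: [-0.3, -0.5, 0.6]
finger_gap: 0.0852
grip_force: 0.0
clock: 1.03
tcp_pos: [0.4278, 0.3001, 0.2423]
orientation: [-0.0, 0.172, 0.985, 0.0]
wrist_force: [0.3, 0.8, -0.2]
finger_gap: 0.0857
grip_force: 0.0
clock: 1.45
tcp_pos: [0.5442, 0.1801, 0.2422]
orientation: [-0.0, 0.172, 0.985, 0.0]
wrist_force: [0.7, 0.9, -0.2]
finger_gap: 0.0853
grip_force: 0.0
clock: 1.87
tcp_pos: [0.5433, 0.1813, 0.2419]
orientation: [-0.0, 0.426, 0.905, -0.0]
wrist_force: [0.2, 0.3, 0.3]
finger_gap: 0.0859
grip_force: 0.0
clock: 2.28
tcp_pos: [0.5432, 0.1815, 0.242]
orientation: [-0.0, 0.648, 0.762, -0.0]
wrist_force: [-0.0, -0.6, -0.5]
finger_gap: 0.0854
grip_force: 0.0
clock: 2.7
tcp_pos: [0.5433, 0.1816, 0.2423]
orientation: [-0.0, 0.646, 0.764, 0.0]
wrist_force: [0.1, 0.0, -0.0]
finger_gap: 0.0852
grip_force: 0.0
tcp [0.5433 0.1816 0.2423] tooly 0.167 shift cm [-0.18  0.14  0.03] turn 0.01 t 2.7
```

View pics/w1.png

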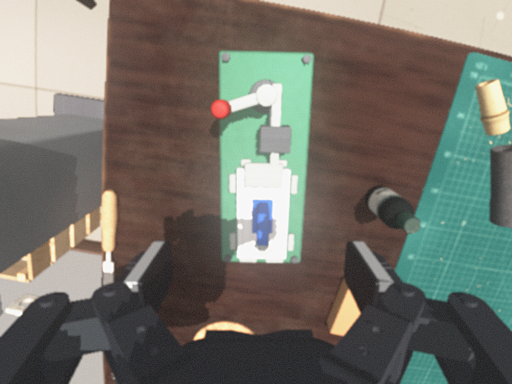

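The wrist view shows the whole fixture: plate corners at about (220,52), (313,53), (300,262) and (222,262), red knob at (221,108), hub at (266,95), keeper at (263,175) and blue grip at (263,223). Next I'll take a second place over the knob and triangulate.

```bash
python3 - <<'E'
from h import *
import pickle
W=Cam("wrist");pickle.dump(W,open("w1.pkl","wb"))
E
python3 -m inch '[1.5,-1,0.6,0,1.5,-1,0.6,0,1.5,-1,0.6,0,1.5,-1,0.6,0,1.5,-1,0.6,0]' 0
python3 -m inch '[0,0,0,0,0,0,0,0,0,0,0,0,0,0,0,0,0,0,0,0]'
python3 - <<'E'
from h import *
import pickle
A=pickle.load(open("w1.pkl","rb"));B=Cam("wrist");cv2.imwrite("pics/w2.png",B.im[...,::-1])
def feats(C,box):
    r,rc=C.blob(*RED,box);b,bc=C.blob(*BLUE,box)
    g,gc=C.blob(*GREEN,box,61)
    X=C.plane(gc.reshape(-1,2),.012)[:,:2]*1000
    print("red",r,cv2.boundingRect(rc),"blue",b,cv2.boundingRect(bc));print("plate",cv2.minAreaRect(np.float32(X)))
    return r,b
ra,ba=feats(A,(205,40,325,270))
# predicted box in B from rough points
p=B.proj([[.496,.244,.09],[.556,.122,.06]]);print(p)
rb,bb=feats(B,(130,0,400,380))
print("knob",tri(A,ra,B,rb));print("grip",tri(A,ba,B,bb))
E
```

```text
clock: 3.22
tcp_pos: [0.4811, 0.2478, 0.2121]
orientation: [0.0, 0.646, 0.763, 0.0]
wrist_force: [0.3, -0.0, 0.9]
finger_gap: 0.0424
grip_force: 0.0
clock: 3.63
tcp_pos: [0.4825, 0.2468, 0.2127]
orientation: [0.0, 0.646, 0.763, 0.0]
wrist_force: [0.1, -0.5, 0.3]
finger_gap: 0.0425
grip_force: 0.0Traceback (most recent call last):
  File "<stdin>", line 10, in <module>
  File "<stdin>", line 6, in feats
  File "h.py", line 22, in blob
    c=max(cv2.findContours(m,cv2.RETR_EXTERNAL,cv2.CHAIN_APPROX_NONE)[0],key=cv2.contourArea)
ValueError: max() iterable argument is empty
```

View pics/w2.png

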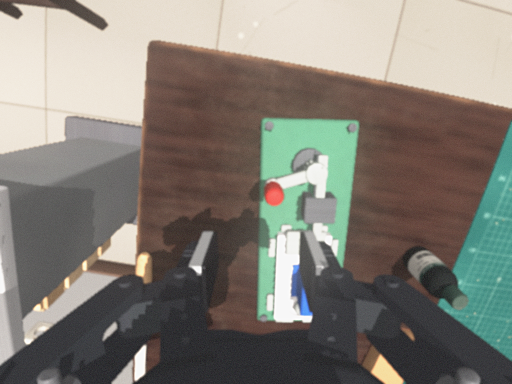

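The second wrist view shows the knob at (274,194), hub at (316,174) and plate top corners at (264,119) and (358,122). The fingers hide part of the grip. I'll fix the green range next.

Run:
```python
from h import *
import pickle
A=pickle.load(open("w1.pkl","rb"));B=Cam("wrist");pickle.dump(B,open("w2.pkl","wb"))
print("hsv",A.hsv[70,240],A.hsv[120,300],B.hsv[140,280])
G=((60,70,50),(88,255,255))
h=A.hsv[70,240].astype(int)
G=((h[0]-8,max(h[1]-70,40),max(h[2]-70,30)),(h[0]+8,255,255))
def feats(C,box):
    r,rc=C.blob(*RED,box);b,bc=C.blob(*BLUE,box);g,gc=C.blob(*G,box,41)
    X=C.plane(gc.reshape(-1,2),.012)[:,:2]*1000;q=cv2.minAreaRect(np.float32(X))
    print("red",r,cv2.boundingRect(rc),"blue",b,cv2.boundingRect(bc));print("plate",q,cv2.boxPoints(q).round(1).tolist())
    return r,b
ra,ba=feats(A,(205,40,325,270)); rb,bb=feats(B,(255,110,370,330))
K,e=tri(A,ra,B,rb);print("knob",K,e)
```

```text
hsv [ 71  81 214] [ 73  80 221] [ 72  85 211]
red [219.82275132 108.52777778] (211, 100, 19, 18) blue [260.55238095 217.45238095] (258, 214, 7, 9)
plate ((549.7245483398438, 177.82708740234375), (108.91262817382812, 268.4956359863281), 8.404661178588867) [[476.20001220703125, 302.70001220703125], [515.5, 37.099998474121094], [623.2000122070312, 53.0], [584.0, 318.6000061035156]]
red [273.59744037 193.8214078 ] (265, 183, 18, 22) blue [304.28229167 304.38229167] (300, 288, 13, 28)
plate ((549.6138305664062, 177.84011840820312), (108.0739517211914, 269.26715087890625), 8.292290687561035) [[476.70001220703125, 303.29998779296875], [515.5999755859375, 36.79999923706055], [622.5, 52.400001525878906], [583.7000122070312, 318.8999938964844]]
knob [0.49660787 0.24200076 0.09072788] 0.0006168414850490234
```

Run:
```python
from h import *
go([.497,.242,.080],.1457)
```

```text
tcp [0.4823 0.2468 0.2125] tooly 0.165 shift cm [-0.72  1.36 13.25] turn 0.019 t 3.7333
```

```bash
python3 -m inch '[-0.36,0.68,0,0.019,-0.36,0.68,0,0,0,0,2,0,0,0,2,0,0,0,2,0]'
python3 -m inch '[0,0,2,0,0,0,2,0,0,0,1.6,0,0,0,1.6,0,0,0,0,0]'
python3 -m inch '[0,0,0,0,0,0,0,0,0,0,0,0,0,0,0,0,0,0,0,0]' -0.9 40
python3 -m inch '[0,0,0,0,0,0,0,0,0,0,0,0,0,0,0,0,0,0,0,0]'
python3 - <<'E'
from h import *
go([.497,.242,.080],.1457)
E
```

```text
clock: 4.15
tcp_pos: [0.4977, 0.2419, 0.1519]
orientation: [0.001, 0.654, 0.757, 0.001]
wrist_force: [-0.0, -0.6, -0.4]
finger_gap: 0.0426
grip_force: 0.0
clock: 4.57
tcp_pos: [0.4949, 0.2411, 0.077]
orientation: [-0.001, 0.654, 0.757, -0.002]
wrist_force: [-1.3, -0.4, -0.9]
finger_gap: 0.0429
grip_force: 0.0
clock: 4.98
tcp_pos: [0.4973, 0.2425, 0.0813]
orientation: [0.001, 0.653, 0.757, 0.001]
wrist_force: [1.7, 0.2, -0.2]
finger_gap: 0.0169
grip_force: 39.4
clock: 5.4
tcp_pos: [0.4972, 0.2426, 0.0812]
orientation: [0.001, 0.653, 0.757, 0.001]
wrist_force: [2.8, 0.3, 4.6]
finger_gap: 0.0166
grip_force: 40.0
tcp [0.4972 0.2426 0.0812] tooly 0.147 shift cm [-0.06 -0.03  0.12] turn 0.001 t 5.4
```

Run:
```python
import numpy as np
a=np.linspace(.308,7.0,31);p=np.c_[-4.5*np.sin(a),-4.5*np.cos(a)];c=np.round(p,2);d=np.diff(c,axis=0)
for k in range(0,30,5):print("["+",".join(f"{x:.2f},{y:.2f},0,0" for x,y in d[k:k+5])+"]")
```

```text
[-0.92,0.41,0,0,-0.80,0.60,0,0,-0.65,0.76,0,0,-0.46,0.89,0,0,-0.26,0.97,0,0]
[-0.04,1.00,0,0,0.19,0.98,0,0,0.40,0.92,0,0,0.59,0.81,0,0,0.76,0.66,0,0]
[0.88,0.47,0,0,0.97,0.26,0,0,1.00,0.05,0,0,0.98,-0.18,0,0,0.93,-0.39,0,0]
[0.81,-0.58,0,0,0.66,-0.75,0,0,0.48,-0.88,0,0,0.28,-0.97,0,0,0.05,-1.00,0,0]
[-0.17,-0.98,0,0,-0.38,-0.93,0,0,-0.58,-0.82,0,0,-0.74,-0.67,0,0,-0.87,-0.49,0,0]
[-0.96,-0.28,0,0,-1.00,-0.06,0,0,-0.99,0.15,0,0,-0.93,0.38,0,0,-0.83,0.57,0,0]
```

```bash
python3 -m inch '[-0.92,0.41,0,0,-0.80,0.60,0,0,-0.65,0.76,0,0,-0.46,0.89,0,0,-0.26,0.97,0,0]'
python3 -m inch '[-0.04,1.00,0,0,0.19,0.98,0,0,0.40,0.92,0,0,0.59,0.81,0,0,0.76,0.66,0,0]'
python3 - <<'E'
from h import *
s=get_state();a=.308+10*6.692/30
y=.1457;C=np.array([.5374,.2619]);r=s["tcp_pos"][:2]-C;print(np.linalg.norm(r),(np.arctan2(-r[1],-r[0])-y)%6.2832,a);go([.5,.24,.08],.1457)
E
```

```text
clock: 5.82
tcp_pos: [0.5367, 0.2171, 0.0812]
orientation: [-0.0, 0.653, 0.757, 0.0]
wrist_force: [-1.7, 2.5, 8.2]
finger_gap: 0.0167
grip_force: 40.3
clock: 6.23
tcp_pos: [0.5779, 0.2417, 0.0812]
orientation: [0.0, 0.654, 0.757, 0.0]
wrist_force: [-0.1, -1.8, 8.4]
finger_gap: 0.0163
grip_force: 40.3
0.04521359050293055 2.5338914865022537 2.5386666666666664
tcp [0.5779 0.2417 0.0812] tooly 0.146 shift cm [ 0.96 -7.73  0.11] turn 0.0 t 6.2333
```

Tracking is good, so I'll continue the circle and overshoot slightly into the stop.

```bash
python3 -m inch '[0.88,0.47,0,0,0.97,0.26,0,0,1.00,0.05,0,0,0.98,-0.18,0,0,0.93,-0.39,0,0]'
python3 -m inch '[0.81,-0.58,0,0,0.66,-0.75,0,0,0.48,-0.88,0,0,0.28,-0.97,0,0,0.05,-1.00,0,0]'
python3 -m inch '[-0.17,-0.98,0,0,-0.38,-0.93,0,0,-0.58,-0.82,0,0,-0.74,-0.67,0,0,-0.87,-0.49,0,0]'
python3 -m inch '[-0.96,-0.28,0,0,-1.00,-0.06,0,0,-0.99,0.15,0,0,-0.93,0.38,0,0,-0.83,0.57,0,0]'
python3 -m inch '[-0.1,0.12,0,0,0,0,0,0,0,0,0,0,0,0,0,0,0,0,0,0]'
python3 - <<'E'
from h import *
s=get_state()
y=.1457;C=np.array([.5374,.2619]);r=s["tcp_pos"][:2]-C;print(np.linalg.norm(r),(np.arctan2(-r[1],-r[0])-y)%6.2832+6.2832,s["wrist_force"])
E
```

```text
clock: 6.65
tcp_pos: [0.5733, 0.29, 0.0812]
orientation: [0.001, 0.653, 0.757, 0.001]
wrist_force: [0.8, -0.6, 7.1]
finger_gap: 0.0166
grip_force: 40.2
clock: 7.07
tcp_pos: [0.5277, 0.3063, 0.0812]
orientation: [0.001, 0.653, 0.757, 0.001]
wrist_force: [2.0, -2.2, 5.8]
finger_gap: 0.0172
grip_force: 40.1
clock: 7.48
tcp_pos: [0.4939, 0.2731, 0.0812]
orientation: [0.001, 0.653, 0.757, 0.001]
wrist_force: [5.5, -0.5, 4.6]
finger_gap: 0.0165
grip_force: 39.9
clock: 7.9
tcp_pos: [0.5083, 0.2279, 0.0811]
orientation: [-0.0, 0.653, 0.757, 0.001]
wrist_force: [3.7, 5.4, 6.6]
finger_gap: 0.0165
grip_force: 40.1
clock: 8.32
tcp_pos: [0.5086, 0.2278, 0.0811]
orientation: [-0.001, 0.653, 0.757, 0.001]
wrist_force: [-1.2, 4.7, 9.5]
finger_gap: 0.0166
grip_force: 40.6
0.044633012340837455 7.005486426130098 [-1.15649089  4.67124922  9.54730325]
```

```bash
python3 -m inch '[0,0,0,0,0,0,0,0,0,0,0,0,0,0,0,0,0,0,0,0]' 0.1
python3 -m inch '[0,0,-1.5,0,0,0,-3.5,0,0,0,-3.5,0,0,0,-3.5,0,0,0,-3.5,0]'
python3 -m inch '[-1,0.8,0,0,-1,0.8,0,0,-1,0.8,0,0,-1,0.8,0,0,0,0,0,0]' 1
python3 -m inch '[0,0,0,0,0,0,0,0,0,0,0,0,0,0,0,0,0,0,0,0]'
python3 - <<'E'
from h import *
import pickle
W=Cam("wrist");pickle.dump(W,open("w3.pkl","wb"));cv2.imwrite("pics/w3.png",W.im[...,::-1]);go([.558,.118,.2],.1457)
E
python3 -m inch '[-1.2,0,0,0,-1.2,0,0,0,-1.2,0,0,0,-1.2,0,0,0,0,0,0,0]'
python3 -m inch '[0,0,0,0,0,0,0,0,0,0,0,0,0,0,0,0,0,0,0,0]'
python3 - <<'E'
from h import *
import pickle
W=Cam("wrist");pickle.dump(W,open("w4.pkl","wb"));cv2.imwrite("pics/w4.png",W.im[...,::-1]);go([.558,.118,.2],.1457)
a=cv2.imread("pics/w3.png")[20:310,130:400];b=W.im[20:310,130:400,::-1]
cv2.imwrite("pics/w34.png",cv2.resize(np.hstack([a,b]),None,fx=1.48,fy=1.48,interpolation=cv2.INTER_CUBIC))
E
```

```text
clock: 8.73
tcp_pos: [0.5082, 0.2266, 0.0796]
orientation: [-0.001, 0.653, 0.757, -0.001]
wrist_force: [0.7, -0.1, -0.3]
finger_gap: 0.0472
grip_force: 0.0
clock: 9.15
tcp_pos: [0.5082, 0.2267, 0.2365]
orientation: [-0.0, 0.653, 0.757, -0.0]
wrist_force: [0.9, 0.4, 0.1]
finger_gap: 0.047
grip_force: 0.0
clock: 9.57
tcp_pos: [0.5475, 0.1899, 0.2331]
orientation: [-0.001, 0.654, 0.756, -0.001]
wrist_force: [-0.3, -0.0, -0.2]
finger_gap: 0.0856
grip_force: 0.0
clock: 9.98
tcp_pos: [0.5459, 0.1924, 0.2353]
orientation: [-0.0, 0.653, 0.757, -0.0]
wrist_force: [-0.3, -0.1, -0.1]
finger_gap: 0.0853
grip_force: 0.0
tcp [0.546  0.1924 0.2354] tooly 0.148 shift cm [-7.54  0.09  3.54] turn 0.002 t 10.0333
clock: 10.45
tcp_pos: [0.5538, 0.1418, 0.2354]
orientation: [0.0, 0.654, 0.756, -0.0]
wrist_force: [-0.5, 0.5, -0.6]
finger_gap: 0.0855
grip_force: 0.0
clock: 10.87
tcp_pos: [0.5533, 0.145, 0.2353]
orientation: [-0.0, 0.653, 0.757, 0.0]
wrist_force: [0.1, -0.4, -0.5]
finger_gap: 0.0854
grip_force: 0.0
tcp [0.5532 0.145  0.2353] tooly 0.148 shift cm [-2.74  0.07  3.53] turn 0.002 t 10.9167
```

View pics/w34.png

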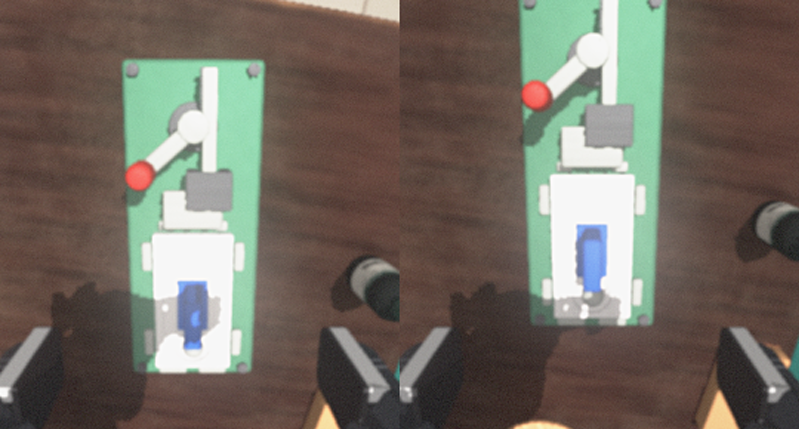

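The left half (w3) shows the keeper drawn back clear of the tray's upper edge, and the crank arm at its stop with the knob at about (138,175). The grip is at (193,315), with the ball just past it at (194,345). The right half (w4) shows the same from closer. Next I'll measure the grip and tray.

Run:
```python
from h import *
import pickle
A,B=[pickle.load(open(f"w{k}.pkl","rb")) for k in(3,4)]
BL=((100,90,40),(130,255,255));yaw=.1457
M=np.array([[np.cos(yaw),-np.sin(yaw)],[np.sin(yaw),np.cos(yaw)]]);C=np.array([.5497,.1778])
q=[]
for W in(A,B):
    p,c=W.blob(*BL,(210,150,320,260));r=cv2.minAreaRect(c);b=cv2.boxPoints(r);b=b[np.argsort(b[:,1])]
    q.append((p,b[:2].mean(0),b[2:].mean(0)));print(p,r,b.tolist())
    g=cv2.cvtColor(W.im,cv2.COLOR_RGB2GRAY);m=cv2.inRange(W.hsv,np.array([0,0,225]),np.array([180,40,255]))
    k=np.zeros_like(m);k[120:275,210:320]=255;m=cv2.morphologyEx(m&k,cv2.MORPH_OPEN,np.ones((5,5)))
    c=max(cv2.findContours(m,cv2.RETR_EXTERNAL,cv2.CHAIN_APPROX_NONE)[0],key=cv2.contourArea)
    X=W.plane(c.reshape(-1,2),.024)[:,:2];f=(X-C)@M*1000;print("tray in fixture: x",np.percentile(f[:,0],[2,98]),"y",f[:,1].min(),f[:,1].max())
for i,n in enumerate(("centroid","+y end","-y end")):
    P,e=tri(A,q[0][i],B,q[1][i]);print(n,P,e,"fix",(P[:2]-C)@M*1000)
```

```text
[260.36213992 243.28230453] ((260.0, 242.0), (26.0, 10.0), 90.0) [[255.0, 229.0], [265.0, 229.0], [265.0, 255.0], [255.0, 255.0]]
tray in fixture: x [-40.36723167  33.51766772] y -125.60192301026055 0.4160572194040679
[260.51728395 194.1691358 ] ((259.5, 194.0), (44.0, 19.0), 90.0) [[250.0, 172.0], [269.0, 172.0], [269.0, 216.0], [250.0, 216.0]]
tray in fixture: x [-32.81382202  33.06868315] y -121.07059013925495 0.14700760018394157
centroid [0.55542514 0.13976368 0.1187991 ] 0.000311266169839441 fix [  0.14217456 -38.46451218]
+y end [0.55081769 0.16545614 0.14482475] 0.000198623816242869 fix [ -0.68629325 -12.37534763]
-y end [0.56124265 0.09854246 0.0656702 ] 0.00034966631201987987 fix [ -0.08665894 -80.09358729]
```

```bash
python3 -m inch '[-1.35,0.06,0,0.002,-1.35,0.06,0,0,0,0,2,0,0,0,3,0,0,0,3,0]' 0.1
python3 -m inch '[0,0,3,0,0,0,2.5,0,0,0,1.5,0,0,0,0,0,0,0,0,0]'
python3 - <<'E'
from h import *
go([.5584,.1184,.046],.1457)
E
```

```text
clock: 11.33
tcp_pos: [0.5598, 0.1167, 0.1556]
orientation: [0.001, 0.655, 0.756, 0.001]
wrist_force: [-0.6, -0.6, -1.0]
finger_gap: 0.0475
grip_force: 0.0
clock: 11.75
tcp_pos: [0.558, 0.1171, 0.0847]
orientation: [-0.001, 0.654, 0.756, -0.001]
wrist_force: [0.7, 0.9, -0.2]
finger_gap: 0.047
grip_force: 0.0
tcp [0.558  0.1171 0.0847] tooly 0.144 shift cm [0.12 0.07 3.87] turn -0.002 t 11.75
```

```bash
python3 -m inch '[0,0.03,1.2,0,0,0,1.2,0,0,0,0.8,0,0,0,0.6,0,0,0,0,0]'
python3 -m inch '[0,0,0,0,0,0,0,0,0,0,0,0,0,0,0,0,0,0,0,0]'
python3 - <<'E'
from h import *
go([.5584,.1184,.046],.1457)
E
python3 -m inch '[0,0,0,0,0,0,0,0,0,0,0,0,0,0,0,0,0,0,0,0]' -0.6 60
python3 -m inch '[0,0,0,0,0,0,0,0,0,0,0,0,0,0,0,0,0,0,0,0]' -1 60
python3 - <<'E'
from h import *
s=get_state();print(s["wrist_force"],s["finger_gap"],s["grip_force"]);go([.5584,.1184,.046],.1457)
E
```

```text
clock: 12.17
tcp_pos: [0.5587, 0.1179, 0.0471]
orientation: [-0.0, 0.654, 0.756, -0.0]
wrist_force: [0.8, -0.8, 0.0]
finger_gap: 0.0473
grip_force: 0.0
clock: 12.58
tcp_pos: [0.559, 0.1182, 0.0477]
orientation: [0.0, 0.654, 0.757, 0.0]
wrist_force: [-0.3, 0.5, 0.1]
finger_gap: 0.047
grip_force: 0.0
tcp [0.559  0.1182 0.0477] tooly 0.145 shift cm [ 0.03 -0.06  0.17] turn -0.001 t 12.5833
clock: 13.0
tcp_pos: [0.5587, 0.1181, 0.0472]
orientation: [-0.0, 0.654, 0.756, 0.0]
wrist_force: [-0.4, -0.2, 0.5]
finger_gap: 0.0173
grip_force: 0.0
clock: 13.42
tcp_pos: [0.5589, 0.1181, 0.0474]
orientation: [0.0, 0.654, 0.756, 0.0]
wrist_force: [1.0, 0.2, 0.4]
finger_gap: 0.0133
grip_force: 58.8
[0.95751921 0.21034608 0.39423876] 0.013289082722526343 58.76768231391907
tcp [0.5589 0.1181 0.0474] tooly 0.145 shift cm [ 0.03 -0.04  0.14] turn -0.001 t 13.4167
```

```bash
python3 -m inch '[0,0,-0.1,0,0,0,-0.2,0,0,0,-0.3,0,0,0,-0.4,0,0,0,-0.5,0]'
python3 -m inch '[0,0,-0.6,0,0,0,-0.7,0,0,0,-0.8,0,0,0,-0.8,0,0,0,-0.8,0]'
python3 -m inch '[0,0,-0.8,0,0,0,-0.8,0,0,0,-0.8,0,0,0,-0.8,0,0,0,-0.8,0]'
python3 -m inch '[0,0,-0.6,0,0,0,-0.5,0,0,0,-0.4,0,0,0,-0.3,0,0,0,-0.2,0]'
python3 -m inch '[0,0,0,0,0,0,0,0,0,0,0,0,0,0,0,0,0,0,0,0]'
python3 - <<'E'
from h import *
go([.5424,-.1227,.159],.1457)
W=Cam("wrist");cv2.imwrite("pics/w5.png",W.im[...,::-1]);T=Cam("top")
p=T.proj([[.558,.118,.18]])[0].astype(int);print(p)
t=T.im[p[1]-60:p[1]+60,p[0]-60:p[0]+60,::-1]
cv2.imwrite("pics/wt5.png",np.hstack([cv2.resize(W.im[...,::-1],(512,384)),cv2.resize(t,(280,280),interpolation=cv2.INTER_CUBIC).__class__(0) if 0 else cv2.copyMakeBorder(cv2.resize(t,(280,280),interpolation=cv2.INTER_CUBIC),0,104,0,0,cv2.BORDER_CONSTANT)]))
E
```

```text
clock: 13.83
tcp_pos: [0.5584, 0.1181, 0.0624]
orientation: [-0.0, 0.654, 0.756, -0.0]
wrist_force: [-0.4, -0.1, -3.1]
finger_gap: 0.0131
grip_force: 58.4
clock: 14.25
tcp_pos: [0.5589, 0.1181, 0.1005]
orientation: [0.0, 0.654, 0.756, 0.0]
wrist_force: [-0.4, -0.5, -2.6]
finger_gap: 0.0129
grip_force: 58.4
clock: 14.67
tcp_pos: [0.5587, 0.1181, 0.1401]
orientation: [0.0, 0.654, 0.756, 0.0]
wrist_force: [0.0, -0.7, -2.2]
finger_gap: 0.0134
grip_force: 58.4
clock: 15.08
tcp_pos: [0.5588, 0.1181, 0.1596]
orientation: [-0.0, 0.654, 0.756, 0.0]
wrist_force: [0.4, 0.8, -2.5]
finger_gap: 0.0131
grip_force: 58.4
clock: 15.5
tcp_pos: [0.5586, 0.1181, 0.159]
orientation: [-0.0, 0.654, 0.756, -0.0]
wrist_force: [-0.3, 0.3, -2.2]
finger_gap: 0.0132
grip_force: 58.4
tcp [0.5586 0.1181 0.159 ] tooly 0.145 shift cm [-23.59  -5.08  -0.  ] turn -0.001 t 15.5
[204 205]
```

View pics/wt5.png

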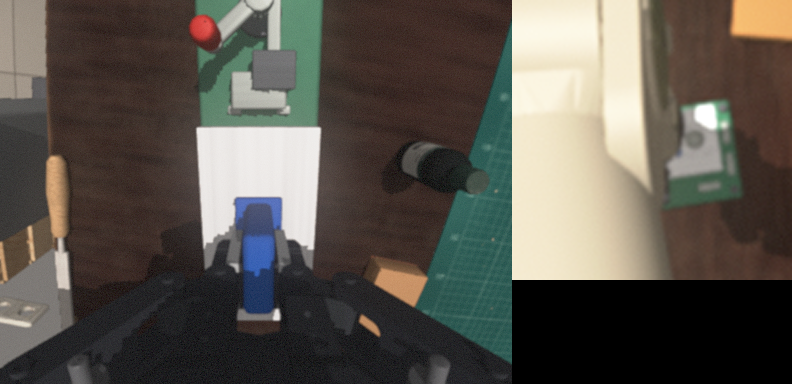

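```bash
python3 -m inch '[-0.1,-0.02,0,0,-0.2,-0.04,0,0,-0.3,-0.06,0,0,-0.4,-0.09,0,0,-0.5,-0.11,0,0]'
python3 -m inch '[-0.6,-0.13,0,0,-0.7,-0.15,0,0,-0.8,-0.17,0,0,-0.9,-0.19,0,0,-1,-0.22,0,0]'
python3 -m inch '[-1.05,-0.23,0,0,-1.05,-0.23,0,0,-1.05,-0.23,0,0,-1.05,-0.23,0,0,-1.05,-0.22,0,0]'
python3 -m inch '[-1.05,-0.23,0,0,-1.05,-0.23,0,0,-1.05,-0.23,0,0,-1.05,-0.23,0,0,-1.05,-0.22,0,0]'
python3 -m inch '[-1.05,-0.22,0,0,-1.05,-0.22,0,0,-1,-0.22,0,0,-0.9,-0.19,0,0,-0.8,-0.17,0,0]'
python3 -m inch '[-0.7,-0.15,0,0,-0.6,-0.13,0,0,-0.5,-0.11,0,0,-0.4,-0.09,0,0,-0.3,-0.06,0,0]'
python3 -m inch '[-0.2,-0.04,0,0,-0.1,-0.02,0,0,0,0,0,0,0,0,0,0,0,0,0,0]'
python3 -m inch '[0,0,0,0,0,0,0,0,0,0,0,0,0,0,0,0,0,0,0,0]'
python3 - <<'E'
from h import *
go([.5424,-.1227,.159],.1457)
s=get_state();print(s["qvel"].round(3))
S=Cam("scene");T=Cam("top")
def crop(C):
    p=C.proj([[.542,-.122,.15]])[0].astype(int);t=C.im[max(p[1]-70,0):p[1]+70,max(0,p[0]-70):p[0]+70,::-1];return cv2.resize(t,(400,400),interpolation=cv2.INTER_CUBIC)
cv2.imwrite("pics/end.png",np.hstack([crop(S),crop(T)]))
E
```

```text
clock: 16.02
tcp_pos: [0.5577, 0.1024, 0.1593]
orientation: [0.0, 0.654, 0.757, 0.0]
wrist_force: [-0.2, 0.2, -3.2]
finger_gap: 0.0131
grip_force: 58.4
clock: 16.43
tcp_pos: [0.5549, 0.061, 0.1593]
orientation: [0.0, 0.654, 0.756, 0.0]
wrist_force: [0.2, 0.0, -1.8]
finger_gap: 0.0132
grip_force: 58.4
clock: 16.85
tcp_pos: [0.5512, 0.0071, 0.1593]
orientation: [0.0, 0.654, 0.756, 0.0]
wrist_force: [-0.3, 0.7, -2.9]
finger_gap: 0.0134
grip_force: 58.4
clock: 17.27
tcp_pos: [0.5475, -0.0463, 0.1593]
orientation: [-0.0, 0.654, 0.756, 0.0]
wrist_force: [-0.7, -0.0, -3.2]
finger_gap: 0.0132
grip_force: 58.4
clock: 17.68
tcp_pos: [0.5444, -0.0952, 0.1592]
orientation: [-0.0, 0.654, 0.756, 0.0]
wrist_force: [0.2, 0.2, -3.8]
finger_gap: 0.013
grip_force: 58.4
clock: 18.1
tcp_pos: [0.5427, -0.12, 0.1593]
orientation: [-0.0, 0.654, 0.756, 0.0]
wrist_force: [-0.4, -0.3, -2.6]
finger_gap: 0.0134
grip_force: 58.4
clock: 18.52
tcp_pos: [0.5426, -0.1225, 0.1593]
orientation: [-0.0, 0.654, 0.757, 0.0]
wrist_force: [-0.6, 0.4, -2.8]
finger_gap: 0.0135
grip_force: 58.4
clock: 18.93
tcp_pos: [0.5426, -0.1227, 0.1593]
orientation: [-0.0, 0.654, 0.756, 0.0]
wrist_force: [-0.1, -0.1, -2.9]
finger_gap: 0.0132
grip_force: 58.4
tcp [ 0.5426 -0.1227  0.1593] tooly 0.145 shift cm [ 0.   -0.02  0.03] turn -0.001 t 18.9333
[-0.001 -0.001  0.001 -0.002  0.001 -0.   ]
```

View pics/end.png

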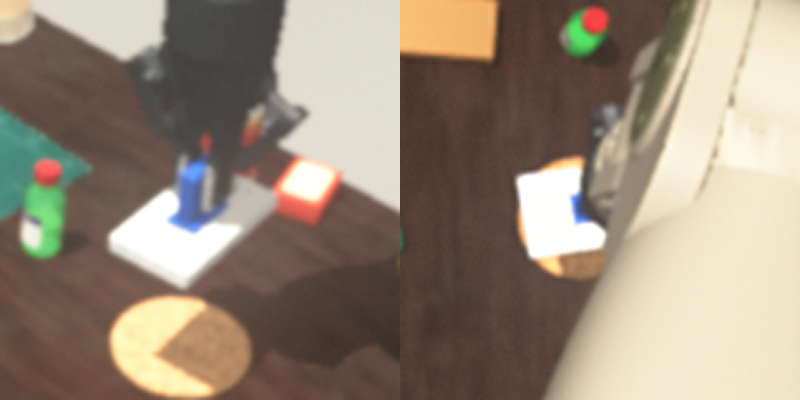

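The scene view shows the tray apparently level above the pad, and the top view shows it centred over the pad. The ball is hidden behind the gripper. I'll check level with an overlay of the expected tray edges, and check the ball by averaging the force and moment.

Run:
```python
from h import *
F=[];Q=[]
for i in range(30):
    S=Cam("scene") if i%2 else Cam("wrist");s=get_state();F.append(s["wrist_force"]);Q.append(s["ft_torque"])
    if i==0:W=S
F=np.array(F);Q=np.array(Q);print(F.mean(0).round(3),F.std(0)/30**.5,Q.mean(0).round(4),(Q.std(0)/30**.5).round(4))
s=get_state();M=rot(s["orientation"]);yaw=np.arctan2(M[1,1],M[0,1]);ex=np.array([np.cos(yaw),np.sin(yaw),0]);ey=np.array([-np.sin(yaw),np.cos(yaw),0])
O=s["tcp_pos"]+[0,0,.012-.0474]
def ov(C):
    im=C.im[...,::-1].copy();big=cv2.resize(im,None,fx=4,fy=4,interpolation=cv2.INTER_CUBIC)
    P=[O+ex*a*.032+ey*b*.06+[0,0,.012] for a,b in((-1,-1),(1,-1),(1,1),(-1,1))]
    u=np.int32(C.proj(P)*4+2);cv2.polylines(big,[u],True,(0,0,255),1)
    b=C.proj([O-ey*.04+[0,0,.0175]])[0]*4+2;cv2.circle(big,tuple(np.int32(b)),12,(0,255,0),1);c=C.proj([O])[0]*4
    x,y=np.int32(c);y=min(y,384*4-300);return big[max(y-300,0):max(y-300,0)+600,x-200:x+200]
cv2.imwrite("pics/ov.png",np.hstack([ov(S),ov(W)]));print(O)
```

```text
[ 0.011  0.101 -2.559] [0.07218779 0.08981995 0.10187103] [ 0.0105 -0.0015  0.0004] [0.0053 0.0063 0.0052]
[ 0.54257478 -0.12277763  0.12388853]
```

View pics/ov.png

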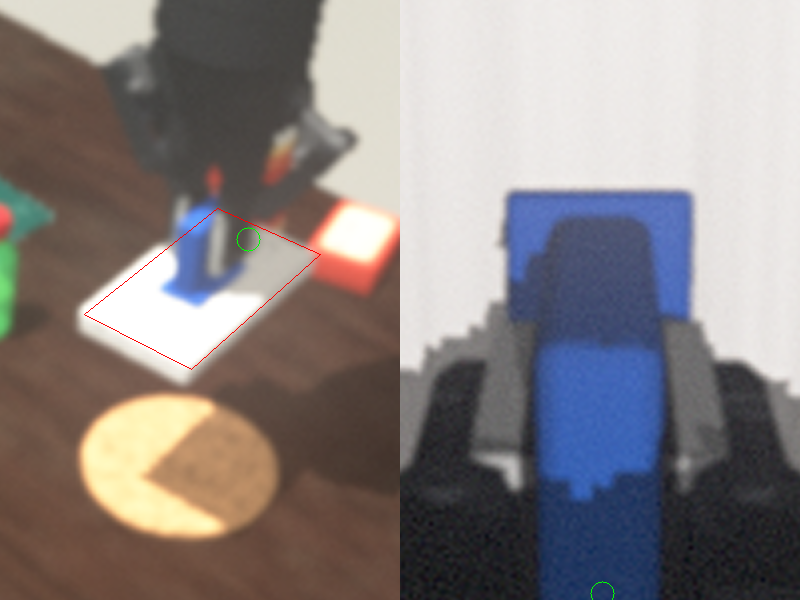

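The overlay agrees with a level tray to within about 1–2 px, and the moment about x (0.0105 N m) fits the ball being 40 mm to -y. I'll zoom in on the pocket to be sure.

Run:
```python
from h import *
S=Cam("scene");s=get_state();M=rot(s["orientation"]);yaw=np.arctan2(M[1,1],M[0,1]);ey=np.array([-np.sin(yaw),np.cos(yaw),0]);ex=np.array([np.cos(yaw),np.sin(yaw),0])
O=s["tcp_pos"]+[0,0,.012-.0474];x,y=np.int32(S.proj([O-ey*.03+[0,0,.0175]])[0])
acc=np.mean([S.im.astype(float)]+[eyes.read_camera("scene").astype(float) for _ in range(6)],0).astype(np.uint8)[...,::-1]
z=cv2.resize(acc[y-25:y+25,x-33:x+33],None,fx=12,fy=12,interpolation=cv2.INTER_CUBIC);cv2.imwrite("pics/ball.png",z)
print((S.proj([O-ey*.04+[0,0,.0175]])[0]-[x-33,y-25])*12)
g=cv2.GaussianBlur(acc,(3,3),0)
# near (+y) and long front (-x) tray bottom edges: corner points from the bright/side silhouette
```

```text
[434.4101631  282.01334557]
```

View pics/ball.png

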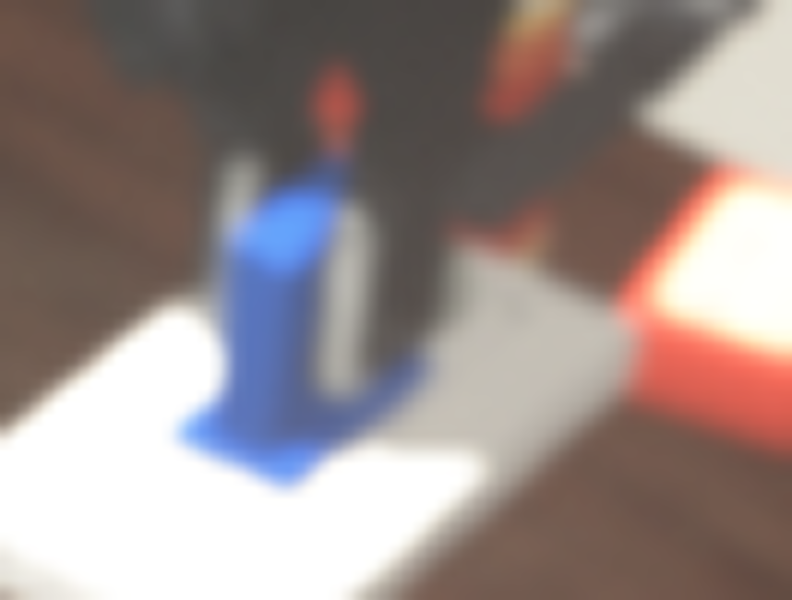

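The zoom shows the grip and finger, but the finger hides the pocket at about (434,282), so the ball isn't confirmed. A slow turn about the vertical will bring the pocket into the scene camera's view.

```bash
python3 -m inch '[0,0,0,0.01,0,0,0,0.02,0,0,0,0.03,0,0,0,0.04,0,0,0,0.05]'
python3 -m inch '[0,0,0,0.05,0,0,0,0.05,0,0,0,0.05,0,0,0,0.05,0,0,0,0.05]'
python3 -m inch '[0,0,0,0.05,0,0,0,0.05,0,0,0,0.05,0,0,0,0.05,0,0,0,0.05]'
python3 -m inch '[0,0,0,0.05,0,0,0,0.04,0,0,0,0.03,0,0,0,0.02,0,0,0,0.01]'
python3 -m inch '[0,0,0,0,0,0,0,0,0,0,0,0,0,0,0,0,0,0,0,0]'
python3 - <<'E'
from h import *
go([.5424,-.1227,.159])
S=Cam("scene");T=Cam("top");s=get_state();print(s["wrist_force"])
M=rot(s["orientation"]);ey=M[:,0]*1.0;O=s["tcp_pos"]+[0,0,.012-.0474];out=[]
for C in(S,T):
    b=C.proj([O-ey*.04+[0,0,.0175]])[0];x,y=np.int32(C.proj([O])[0])
    z=cv2.resize(C.im[y-60:y+60,x-40:x+40,::-1],None,fx=5,fy=5,interpolation=cv2.INTER_CUBIC);out.append(z);print((b-[x-40,y-60])*5)
cv2.imwrite("pics/fin.png",np.hstack(out))
E
```

```text
clock: 21.3
tcp_pos: [0.5426, -0.1227, 0.1593]
orientation: [0.0, 0.71, 0.704, 0.0]
wrist_force: [0.1, 0.1, -2.9]
finger_gap: 0.0131
grip_force: 58.4
clock: 21.72
tcp_pos: [0.5426, -0.1228, 0.1593]
orientation: [-0.0, 0.792, 0.61, 0.0]
wrist_force: [-0.6, -0.2, -2.2]
finger_gap: 0.0132
grip_force: 58.4
clock: 22.13
tcp_pos: [0.5426, -0.1228, 0.1593]
orientation: [0.0, 0.862, 0.507, 0.0]
wrist_force: [0.3, 0.4, -2.8]
finger_gap: 0.0132
grip_force: 58.4
clock: 22.55
tcp_pos: [0.5426, -0.1227, 0.1593]
orientation: [-0.0, 0.897, 0.441, 0.0]
wrist_force: [0.4, -0.1, -3.7]
finger_gap: 0.0133
grip_force: 58.4
clock: 22.97
tcp_pos: [0.5426, -0.1228, 0.1593]
orientation: [-0.0, 0.897, 0.442, 0.0]
wrist_force: [0.2, 0.5, -1.5]
finger_gap: 0.013
grip_force: 58.4
tcp [ 0.5426 -0.1228  0.1593] tooly -0.655 shift cm [-0.01 -0.02  0.03] turn 0 t 22.9667
[ 0.34596148  0.2728249  -3.12292641]
[304.5873817  263.20094305]
[278.45430286 353.5369551 ]
```

View pics/fin.png

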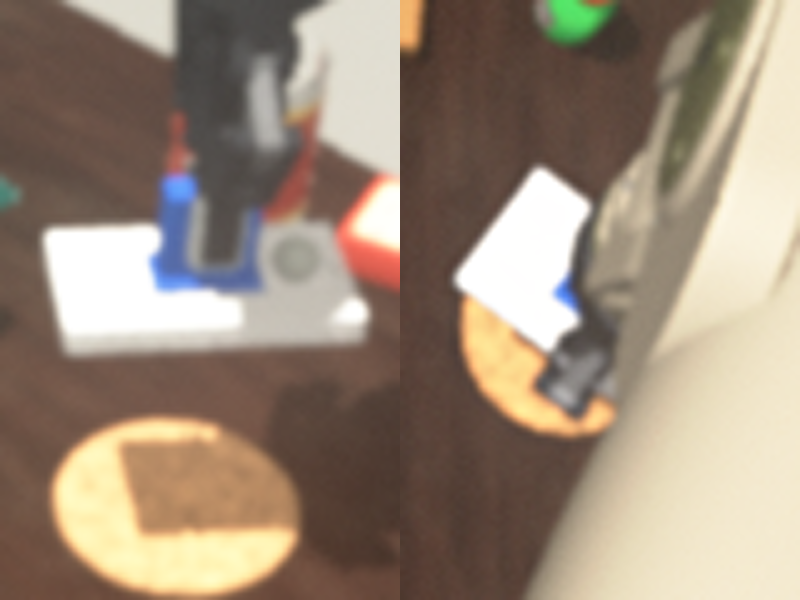

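The ball sits in its pocket at (297,255), against a predicted (304,263). The tray is level and centred above the pad. I'll hand it in.

```bash
python3 -c "
from workcell import env;print(env.hand_in())"
```

```text
the job is handed in; nothing more can be done
None
```

I wound the crank to its stop so the keeper cleared the tray, then handed in at about 23 s with the robot alone holding the tray still, level and centred about 12 cm above the cork pad, the ball in its pocket; I steered clear of the sanding block and both bottles.

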